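# Hang the sample carrier in the photometer and hold its light gate half open

### The arm

A 6-joint arm with a two-finger parallel gripper is mounted at the origin on the work surface. World frame = base frame: x ahead of the robot, y to its left, z up, the work surface at z = 0. Lengths are in m, angles in degrees, forces in N, time in s.
With the tool pointing down it reaches from about 0.325 to 0.85 m from the base axis. Payload 15.5 kg.
Tool frame: the origin (TCP) lies midway between the tips of the shut fingers; the grasp point (between the pads) lies 19 mm behind it; y points along the fingers, x is the direction in which the jaws open and shut, and the axes are right-handed (so a half turn about y gives the same grasp; the last joint's range is limited). The gripper opens to 91 mm and grips with 3 to 60 N. Pads are 32 mm wide; open, the fingers measure 118 mm over their backs; the gripper's body (76 mm by 178 mm) begins 60 mm behind the grasp point.
Start: joints at [-71.075, 28.281, 77.091, -0, 74.628, -5.472], TCP at [0.258, -0.569, 0.188] pointing down, gripper open.
Joint ranges: [-166.48, 166.48], [-47.26, 123.95], [12.59, 153.08], [-70.14, 250.14], [6.76, 159.57], [-176.63, 176.63]. Speed limits (degrees/s): [108.29, 108.29, 147.25, 172.46, 172.46, 172.46].

### API

Orientations are given as a 3x3 rotation matrix whose columns are the frame's x, y, z axes.
In Python, from bench import ctrl gives the robot as it stands. The module is installed in compiled form; this text tells all that it offers. Calls block until the motion is done:
- ctrl.goto(position, orientation): joint-space move of the TCP to a pose.
- ctrl.move_l(position, vel=0.15, ori=None, contact_N=None): straight line of the TCP; ori=None keeps the orientation; vel is the mean speed in m/s. With contact_N (N) it stops when the force on the tool has changed by that much, and returns True; else False.
- ctrl.movej(angles): joint-space move.
- ctrl.command_gripper(opening): opening from 0.0 (shut) to 1.0 (fully open); the grip force is fixed at half the most; returns when the fingers have stopped.
- ctrl.sleep(seconds).
- ctrl.ik(position, orientation): joint angles nearest the present ones, or None.
- ctrl.read_camera(name): name is "side" or "top" or "wrist"; returns the picture (480x640x3 uint8, blue, green, red); there is no depth.
- ctrl.camera_params(name): a dict with "fx", "fy", "cx", "cy" (pixels), "D" ([k1, k2, p1, p2, k3] as OpenCV has them; the pictures are not rectified), "pose" (4x4, takes a point from camera to world coordinates); the wrist camera has in their place "T_tool_cam" (4x4, takes a point from camera to tool coordinates, whose origin is the TCP and whose axes are the tool frame's). Camera axes: x right, y up, looking along -z (the intrinsics and any distortion apply to the point x, -y, -z); pixel columns grow to the right and rows downward; lengths in m; the calibration is good to about 2 mm. A picture is of the moment at which its call begins: read the wrist's pose just before it. camera_params takes no time and is no camera call.
A pose or a line that the arm cannot do raises ctrl.MotionError and nothing moves.
- ctrl.sign_off(): hands the job in, once; it reports no verdict.
Readings, each from a call of its own:
- ctrl.current_t(): time.
- ctrl.current_q(): joint angles.
- ctrl.current_dq(): joint speeds.
- ctrl.current_effort(): joint torques, N m.
- ctrl.current_tool_pos(): TCP position.
- ctrl.current_eef_rot(): TCP orientation.
- ctrl.current_contact_force(): force on the tool from outside, world axes, zero at the start.
- ctrl.current_wrist_torque(): the same for the moment, N m.
- ctrl.current_grip_width(): opening from 0.0 (shut) to 1.0 (fully open).
Only numpy, scipy, OpenCV 4.12 (cv2) and the standard library are available. Lean on these libraries where they do the work, as an engineer would, in place of code of your own. Each camera call takes 0.05 s, during which the arm holds its last target.

### The job

Hook the sample carrier over the photometer's rail at the rail's left end (the robot's left), slide it along the rail, without taking it off again, until its middle lines up with the steel pointer, and let go of it so that it hangs freely. Only then slide the sprung shutter on top of the housing to half of its travel and hold it there: finish with the fingers still holding it half open against its spring. Leave everything else on the bench where it is.

Things in the scene. Friction and masses are not known exactly. Their poses are not given: they have to be found in the camera images.
- photometer: Fixed bench photometer: white housing (x -10 to 150, y -150 to 150 mm, top z 120) on a grey base plate (x -100 to 150, y -160 to 160, 12 mm thick), a steel rail along its front. Origin: underside, mid-length. x points from the rail to the housing, away from the robot; y along the rail to the robot's left; z up. Its yaw is within 0.2.
- rail_mid (a point): Middle of the rail's top, in the photometer's axes: photometer x -60, y 0, z 165 mm. The rail is a flat bar 18 mm thick (x), 16 mm high, 280 mm long (y -140 to 140), on two 14 mm wide posts under it at y -133 and 133 mm. Nothing stands above it; 41 mm free to the housing behind it.
- load_end (a point): Where the carrier is hooked on: middle of the rail's top 40 mm in from its left end (photometer x -60, y 100, z 165 mm). The carrier's middle must come down on the rail within 40 mm of this point along the rail; lowered over the rail or lifted off it farther right, the run fails.
- pointer: Fixed index pointer: dark steel clip on the front edge of the housing's top, with a 5 mm wide finger towards the rail, reaching 31 mm ahead of its origin, up to z 128 mm; the hanging carrier clears it. Origin: middle of its underside (photometer x 0, z 120, y -70 to -10 mm); axes as the photometer. At the mark, the carrier's middle has the pointer's y.
- carrier: Loose bare aluminium hanger, 0.13 to 0.25 kg, standing on the bench. Origin: middle of its underside, z up, x roughly away from the robot (yaw within 0.4). Foot block 36 (x) x 44 (y) x 40 mm high, a glass cell on it up to z 56; a 5 mm stem at x -15.5 rises to a top plate 36 x 30 mm, z 127 to 131. Hung, its x points along the photometer's, its underside is at z 40 mm; it hangs plumb and stays put.
- hook (a point): Inside of the carrier's hook (carrier x 0, y 0, z 125 mm): level of four small glide buttons under the top plate, which rest on the rail's top. Hook tip: 5 mm thick at x +15.5, down to z 105. Gap stem to tip 26 mm, open below and to +x. Bring it from the robot's side with the carrier's underside 60 to 90 mm above the bench (tip over, cell under the rail), rail midway in the gap, then lower.
- carrier_grip (a point): Middle of the grip tab on top of the carrier: 16 (x) x 24 (y) mm, from z 131 to 176 mm above the carrier's underside; this point is at carrier x 0, y 0, z 156 mm.
- shutter (a joint): Travel of the sprung shutter, m: 0 shut (at the start), 0.06 wide open, half travel 0.030. It slides on the housing's top along the photometer's +y (to the robot's left). The spring always pulls it shut: about 3 N at the start, 7.5 N at half travel, 12 N wide open.
- shutter_grip (a point): On the shutter's black upright grip fin, 30 (x) x 14 (y, along the travel) x 46 mm high, 4 mm below its top's middle; moves with it. Fin top z 171 mm; steel shutter plate 52 x 66 mm at its foot, top z 125 mm; two guide strips beside it up to z 127. Shut: photometer x 60, y -50 mm. Of three dark marks behind the track, the wide middle one marks half travel of the plate's right edge.
- beaker: Clear beaker, 64 mm across, 80 mm high. Origin: underside. Leave alone.
- jar: White screw-top jar, 56 mm across, 75 mm high. Origin: underside. Leave alone.
- reagent: Amber bottle, blue cap, 72 mm across, 160 mm high. Origin: underside. Leave alone.
- solvent: Amber bottle, blue cap, 72 mm across, 170 mm high. Origin: underside. Leave alone.
- screwdriver: Screwdriver lying on the bench in front of the photometer, 160 mm long. Leave alone.
- bin: Open grey bin 100 x 140 x 50 mm high. Origin: underside. Leave alone.
- tipbox: Closed grey box 85 x 120 x 55 mm high. Origin: underside. Leave alone.
Things that resemble listed ones, but are neither listed nor needed, are in the scene too. What is meant by the carrier is not blue, and is the smaller of those in its own colour.

How it is judged:
By the outcome, as a careful person would: the job done as asked, in the order asked, and still so for the second after the job is handed in, while the arm keeps its last pose, push and grip.
It also fails if it takes over 54 s, if anything falls off the work surface, if the arm or the gripper's body presses on something with over 40 N, if the wrist force passes 120 N, or if a joint passes its speed limit or range.

## Working session

There is one attempt and no reset: what is moved stays moved. The work goes in short steps, each a Python script; the robot and the scene stay as the last script left them, time stands still between calls to the robot, and variables do not carry over. Pictures are saved under pics/ and viewed, and the job is handed in when it is done.

```bash
mkdir -p pics
python3 - <<'E'
from bench import ctrl
import cv2, numpy as np
np.set_printoptions(precision=4,suppress=True)
for n in ("side","top","wrist"):
    im=ctrl.read_camera(n); cv2.imwrite(f"pics/{n}0.png",im)
    p=ctrl.camera_params(n); print(n,{k:np.array(v) for k,v in p.items()})
print(ctrl.current_t(),ctrl.current_tool_pos(),ctrl.current_eef_rot())
E
```

```text
side {'fx': array(565.6654), 'fy': array(565.6654), 'cx': array(318.8089), 'cy': array(240.0857), 'D': array([-0.1515,  0.    ,  0.    ,  0.    ,  0.    ]), 'pose': array([[-0.7116,  0.5292, -0.4621, -0.1578],
       [-0.7025, -0.5444,  0.4584,  0.6904],
       [-0.0089,  0.6508,  0.7592,  1.2505],
       [ 0.    ,  0.    ,  0.    ,  1.    ]])}
top {'fx': array(585.5558), 'fy': array(585.5558), 'cx': array(317.7348), 'cy': array(239.7762), 'D': array([-0.1868,  0.    ,  0.    ,  0.    ,  0.    ]), 'pose': array([[-0.0231,  0.9818, -0.1887,  0.2865],
       [-0.9994, -0.0275, -0.0207,  0.0009],
       [-0.0256,  0.1881,  0.9818,  1.4352],
       [ 0.    ,  0.    ,  0.    ,  1.    ]])}
wrist {'fx': array(353.365), 'fy': array(353.365), 'cx': array(320.217), 'cy': array(235.9417), 'D': array([-0.021,  0.   ,  0.   ,  0.   ,  0.   ]), 'T_tool_cam': array([[ 1.    , -0.0004,  0.0001, -0.0001],
       [ 0.0002,  0.2579, -0.9662, -0.1972],
       [ 0.0003,  0.9662,  0.2579,  0.0725],
       [ 0.    ,  0.    ,  0.    ,  1.    ]])}
0.15 [ 0.2581 -0.5689  0.188 ] [[ 0.4131 -0.0003  0.9107]
 [-0.9107  0.0009  0.4131]
 [-0.0009 -1.      0.0001]]
```

View pics/top0.png

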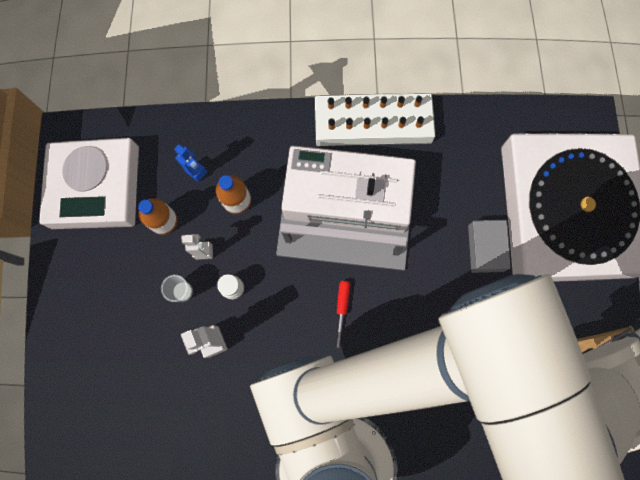

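View pics/side0.png

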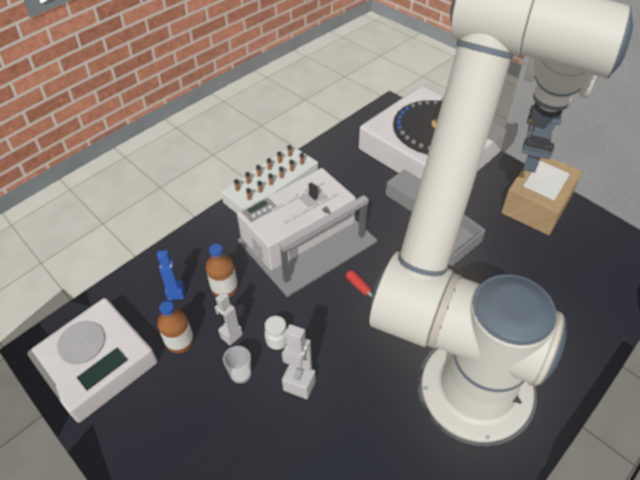

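View pics/wrist0.png

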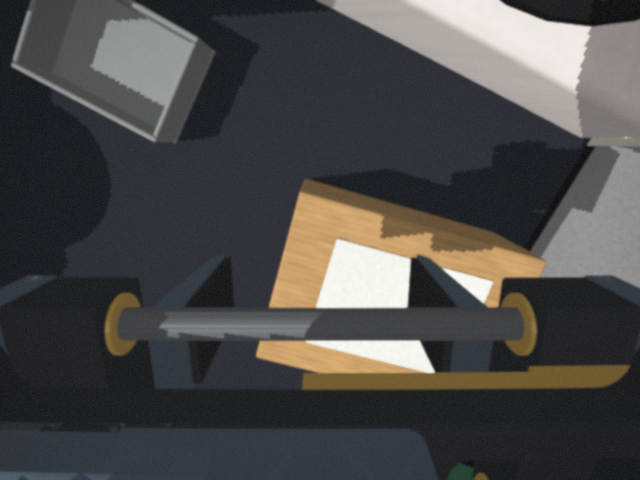

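Run:
```python
import cv2, numpy as np
t=cv2.imread("pics/top0.png"); s=cv2.imread("pics/side0.png")
a=cv2.resize(t[225:365,150:250],None,fx=4,fy=4,interpolation=cv2.INTER_CUBIC)
b=cv2.resize(s[270:410,205:325],None,fx=4,fy=4,interpolation=cv2.INTER_CUBIC)
a=a[:560];b=b[:560]
cv2.imwrite("pics/c1.png",np.hstack([a,b])[:, :800] if a.shape[1]+b.shape[1]<=880 else 0)
print(a.shape,b.shape)
c=cv2.resize(t[135:285,270:430],None,fx=5,fy=5,interpolation=cv2.INTER_CUBIC)
cv2.imwrite("pics/c2.png",c[:600,:800]); 
d=cv2.resize(s[145:300,225:385],None,fx=5,fy=5,interpolation=cv2.INTER_CUBIC); cv2.imwrite("pics/c3.png",d[:600,:800])
```

```text
(560, 400, 3) (560, 480, 3)
```

View pics/c1.png

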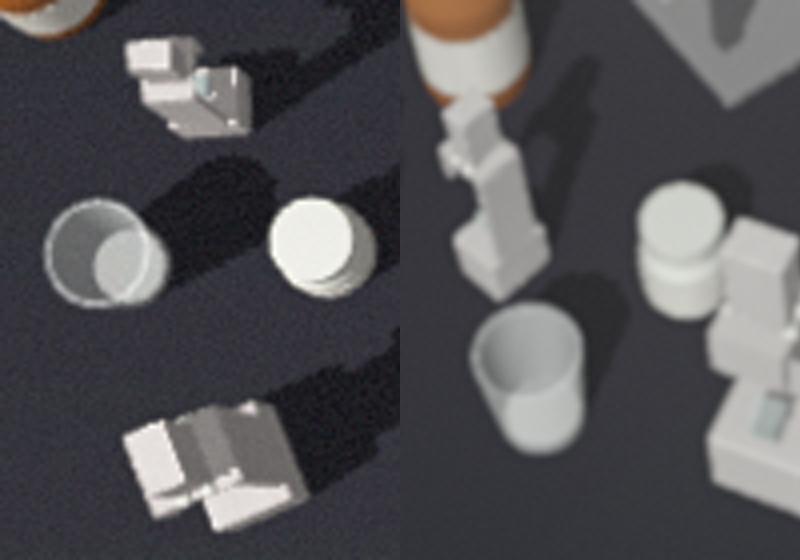

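View pics/c2.png

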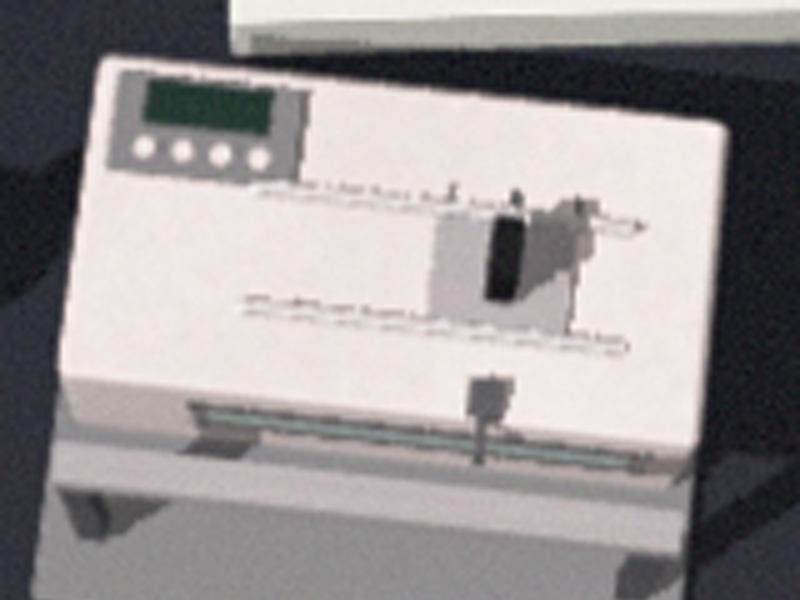

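View pics/c3.png

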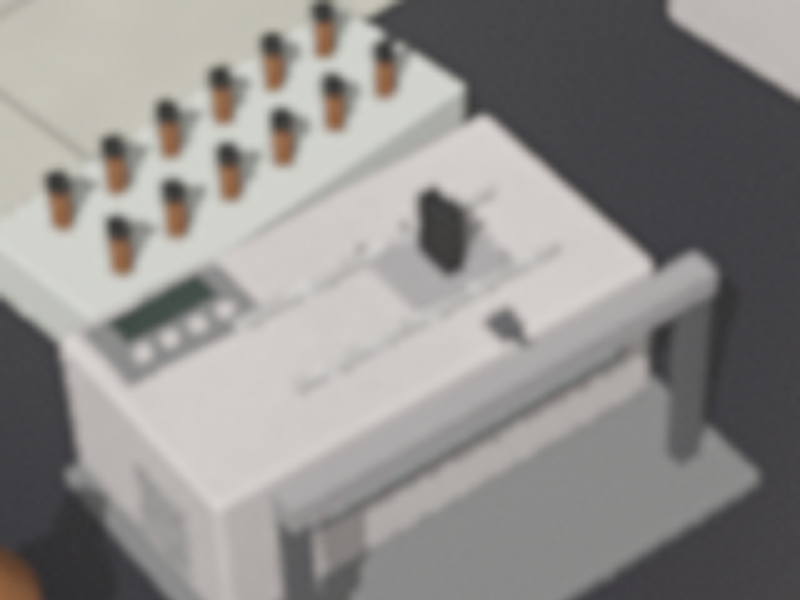

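```bash
cat > h.py <<'E'
import numpy as np, cv2, json, os
from scipy.optimize import least_squares
from bench import ctrl
np.set_printoptions(precision=4,suppress=True)
def cam(name,R=None,p=None):
    c=ctrl.camera_params(name)
    if "pose" in c: T=np.array(c["pose"])
    else:
        W=np.eye(4); W[:3,:3]=R; W[:3,3]=p; T=W@np.array(c["T_tool_cam"])
    K=np.array([[c["fx"],0,c["cx"]],[0,c["fy"],c["cy"]],[0,0,1.]])
    return K,np.array(c["D"],float),T
def proj(C,P):
    K,D,T=C; P=np.atleast_2d(np.asarray(P,float))
    q=(P-T[:3,3])@T[:3,:3]; q=q*np.array([1,-1,-1])
    return cv2.projectPoints(q.reshape(-1,1,3),np.zeros(3),np.zeros(3),K,D)[0].reshape(-1,2)
def ray(C,uv):
    K,D,T=C; n=cv2.undistortPoints(np.array(uv,float).reshape(-1,1,2),K,D).reshape(-1,2)
    d=np.c_[n[:,0],-n[:,1],-np.ones(len(n))]@T[:3,:3].T
    return T[:3,3],d
def at_z(C,uv,z):
    o,d=ray(C,uv); return o+d*((z-o[2])/d[:,2:3])
def Rz(a):
    c,s=np.cos(a),np.sin(a); return np.array([[c,-s,0],[s,c,0],[0,0,1.]])
def to_w(pose,P): # pose x,y,yaw
    return np.atleast_2d(P)@Rz(pose[2]).T+np.array([pose[0],pose[1],0])
def down(yaw): # tool x=-y_obj, y down, z=x_obj
    return Rz(yaw)@np.array([[0,0,1],[-1,0,0],[0,-1,0]],float)
E
python3 - <<'E'
from h import *
top,side=cam("top"),cam("side")
t2=lambda u,v:(270+u/5,135+v/5); s2=lambda u,v:(225+u/5,145+v/5)
H=[([.15,.15,.12],t2(103,57)),([.15,-.15,.12],t2(727,123)),([-.01,.15,.12],t2(62,375)),([-.01,-.15,.12],t2(697,443)),
([-.051,.14,.165],t2(57,440)),([-.069,.14,.165],t2(53,488)),([-.051,-.14,.165],t2(688,515)),([-.069,-.14,.165],t2(682,555))]
S=[([.15,-.15,.12],s2(487,115)),([-.01,.15,.12],s2(222,508)),([.15,.15,.12],s2(63,338))]
def f(p,full=False):
    r=np.r_[(proj(top,to_w(p,[a for a,_ in H]))-[b for _,b in H]).ravel(),(proj(side,to_w(p,[a for a,_ in S]))-[b for _,b in S]).ravel()]
    return r
o=least_squares(f,[.6,.05,0],loss="soft_l1"); print(o.x); print(f(o.x).reshape(-1,2))
p=o.x
# pointer y, shutter
def loc(C,uv,z):
    w=at_z(C,uv,z); return (w-[p[0],p[1],0])@Rz(p[2])
print("pointer tip",loc(top,t2(479,462),.126),"clip mid",loc(top,t2(491,380),.125), loc(side,s2(520,338),.126))
print("fin top",loc(top,t2(510,215),.171))
# objects
for n,uv,z in [("jar",(231,287),.075),("beaker",(176,288),.08),("reag",(231,183),.16),("solv",(152,207),.17),("big",(190,342),.17),("tab",(150+148/4,225+55/4),.176),("foot front edge",(150+215/4,225+137/4),.0)]:
    print(n,at_z(top,uv,z))
print(at_z(side,(205+475/4,270+110/4),.176))
E
```

```text
[ 0.5988 -0.0382 -0.1374]
[[-0.8068 -0.4057]
 [ 0.413  -0.5754]
 [-1.2121  1.0069]
 [ 1.0496  1.2051]
 [ 0.1543  1.5046]
 [-0.0649 -0.2202]
 [-0.5442 -0.0116]
 [-0.0404 -0.0497]
 [ 0.1932 -2.2223]
 [-0.0445 -0.8778]
 [-0.6482 -1.779 ]]
pointer tip [[-0.0287 -0.0481  0.126 ]] clip mid [[ 0.0105 -0.0499  0.125 ]] [[-0.0169 -0.043   0.126 ]]
fin top [[ 0.076  -0.0494  0.171 ]]
jar [[0.4406 0.2362 0.075 ]]
beaker [[0.4403 0.3673 0.08  ]]
reag [[0.669  0.2228 0.16  ]]
solv [[0.6162 0.4035 0.17  ]]
big [[0.3113 0.3104 0.17  ]]
tab [[0.539  0.3183 0.176 ]]
foot front edge [[0.5205 0.3186 0.    ]]
[[0.3656 0.1577 0.176 ]]
```

Run:
```python
from h import *
top,side=cam("top"),cam("side")
print(at_z(side,(205+75/4,270+23/4),.176))
ctrl.move_l([0.258,-0.569,0.36],vel=.3)
print(ctrl.current_t())
ctrl.goto([0.45,-0.06,0.37],down(-0.137))
p=ctrl.current_tool_pos();R=ctrl.current_eef_rot()
im=ctrl.read_camera("wrist"); cv2.imwrite("pics/w1.png",im); np.savez("w1.npz",p=p,R=R); print(ctrl.current_t(),p)
ctrl.goto([0.43,0.29,0.33],down(0))
p=ctrl.current_tool_pos();R=ctrl.current_eef_rot()
im=ctrl.read_camera("wrist"); cv2.imwrite("pics/w2.png",im); np.savez("w2.npz",p=p,R=R); print(ctrl.current_t(),p)
```

```text
[[0.5803 0.2798 0.176 ]]
0.875
2.8917 [ 0.4501 -0.0605  0.3699]
4.2667 [0.4305 0.2892 0.3301]
```

View pics/w1.png

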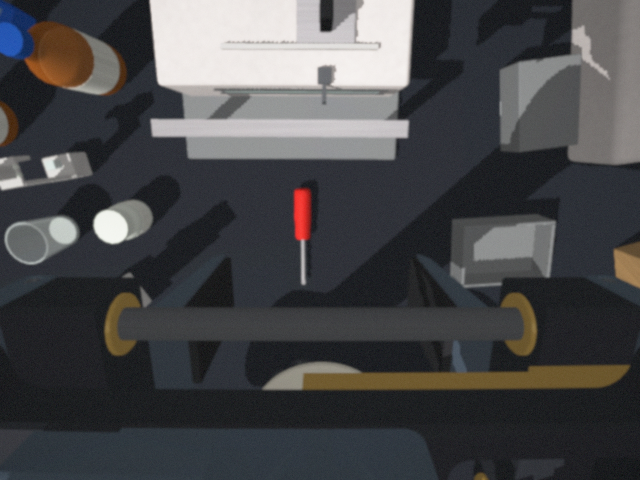

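View pics/w2.png

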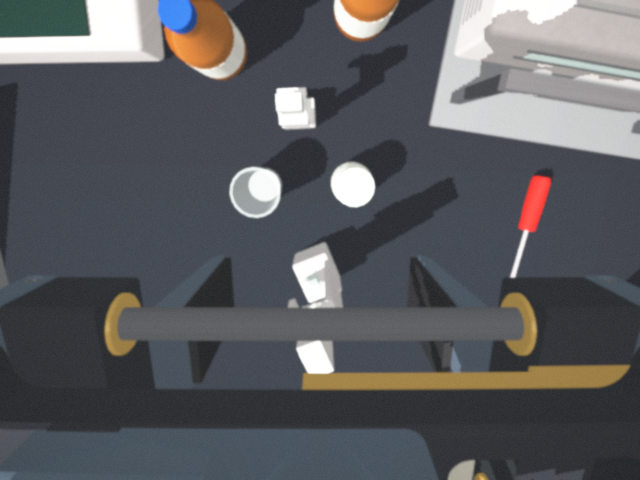

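Run:
```python
import cv2
a=cv2.imread("pics/w2.png")[75:140,260:330]; cv2.imwrite("pics/w2c.png",cv2.resize(a,None,fx=8,fy=8,interpolation=cv2.INTER_CUBIC))
a=cv2.imread("pics/w1.png")[0:165,145:420]; cv2.imwrite("pics/w1c.png",cv2.resize(a,(795,477),interpolation=cv2.INTER_CUBIC))
```

```text
(no output)
```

View pics/w2c.png

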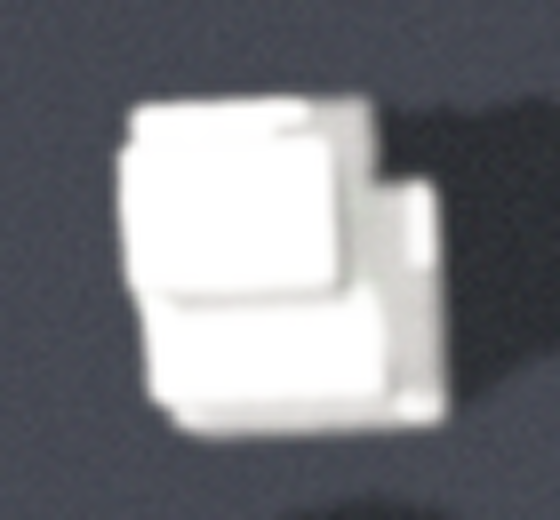

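View pics/w1c.png

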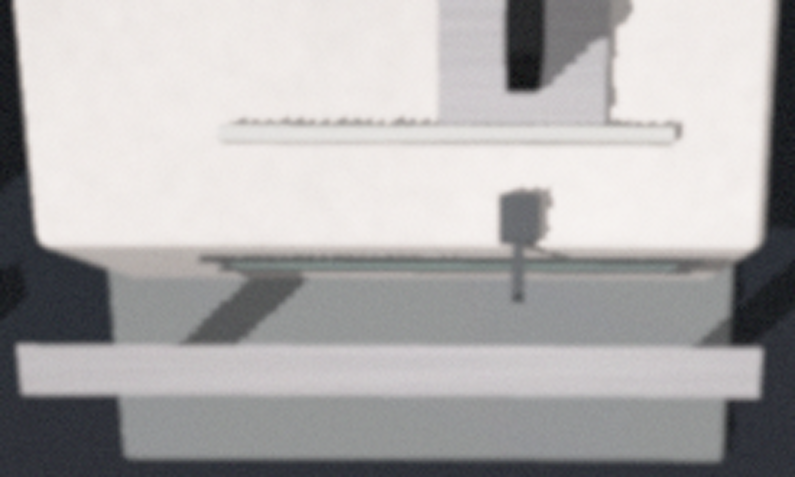

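Run:
```python
from h import *
d=np.load("w1.npz"); w1=cam("wrist",d["R"],d["p"]); d=np.load("w2.npz"); w2=cam("wrist",d["R"],d["p"])
g=lambda u,v:(145+u*275/795-.3,v*165/477-.3)
W=[([-.051,.14,.165],g(17,345)),([-.051,-.14,.165],g(762,347)),([-.069,-.14,.165],g(760,398)),([-.069,.14,.165],g(22,396)),
([-.1,.16,.012],g(125,459)),([-.1,-.16,.012],g(723,461)),([-.01,.15,.12],g(36,244)),([-.01,-.15,.12],g(766,244))]
f=lambda p:(proj(w1,to_w(p,[a for a,_ in W]))-[b for _,b in W]).ravel()
o=least_squares(f,[.6,-.04,-.137],loss="soft_l1");p=o.x;print("photometer wrist",p);print(f(p).reshape(-1,2))
def loc(C,uv,z): return (at_z(C,uv,z)-[p[0],p[1],0])@Rz(p[2])
print("pointer",loc(w1,g(518,300),.126),loc(w1,g(518,255),.126),"clip",loc(w1,g(522,192),.128),loc(w1,g(522,242),.128))
print("plate edges",loc(w1,g(440,60),.125),loc(w1,g(610,60),.125),"fin front top?",loc(w1,g(525,0),.171))
top=cam("top");t2=lambda u,v:(270+u/5,135+v/5)
print("ptr top cam, relative to rail ends", )
k=lambda u,v:(260+(u+.5)/8-.5,75+(v+.5)/8-.5)
Cc=[([-.008,.012,.176],k(130,293)),([-.008,-.012,.176],k(340,285)),([.008,-.012,.176],k(330,137)),([.008,.012,.176],k(120,147)),([-.018,-.022,0],k(447,425))]
f2=lambda c:(proj(w2,to_w(c,[a for a,_ in Cc]))-[b for _,b in Cc]).ravel()
o=least_squares(f2,[.53,.31,0],loss="soft_l1");c=o.x;print("carrier",c);print(f2(c).reshape(-1,2))
np.savez("est.npz",p=p,c=c)
def box(x0,x1,y0,y1,z0,z1):
    v=[[x,y,z] for x in(x0,x1) for y in(y0,y1) for z in (z0,z1)]
    e=[(i,j) for i in range(8) for j in range(i) if bin(i^j).count("1")==1]
    return np.array(v),e
im=cv2.imread("pics/w2.png")[75:140,260:330]; im=cv2.resize(im,None,fx=8,fy=8,interpolation=cv2.INTER_CUBIC)
im3=cv2.imread("pics/top0.png")[215:275,160:240]; im3=cv2.resize(im3,None,fx=7,fy=7,interpolation=cv2.INTER_CUBIC)
for b,col in [((-.008,.008,-.012,.012,.131,.176),(0,0,255)),((-.018,.018,-.015,.015,.127,.131),(0,200,0)),((-.018,.018,-.022,.022,0,.04),(255,0,0))]:
    v,e=box(*b)
    q=(proj(w2,to_w(c,v))-[260,75]+.5)*8; q3=(proj(top,to_w(c,v))-[160,215]+.5)*7
    for i,j in e:
        cv2.line(im,tuple(int(t) for t in q[i]),tuple(int(t) for t in q[j]),col,1); cv2.line(im3,tuple(int(t) for t in q3[i]),tuple(int(t) for t in q3[j]),col,1)
cv2.imwrite("pics/ov2.png",im); cv2.imwrite("pics/ov3.png",im3)
```

```text
photometer wrist [ 0.6022 -0.0368 -0.1411]
[[ 0.375  -0.0875]
 [-0.0106 -0.1087]
 [-0.3861 -0.5954]
 [ 0.4877 -0.6272]
 [-0.3586 -0.1797]
 [ 0.4748 -0.1583]
 [-0.8683  0.9699]
 [ 0.1331  1.5613]]
pointer [[-0.0311 -0.0486  0.126 ]] [[-0.0139 -0.0485  0.126 ]] clip [[ 0.0092 -0.0499  0.128 ]] [[-0.0093 -0.05    0.128 ]]
plate edges [[ 0.0571 -0.0178  0.125 ]] [[ 0.0574 -0.0837  0.125 ]] fin front top? [[ 0.0621 -0.05    0.171 ]]
ptr top cam, relative to rail ends
carrier [0.5396 0.319  0.0427]
[[ 0.3728 -0.0715]
 [-0.4699 -0.268 ]
 [-0.183   0.1668]
 [ 0.3634  0.1472]
 [-0.1318  0.0012]]
```

View pics/ov2.png

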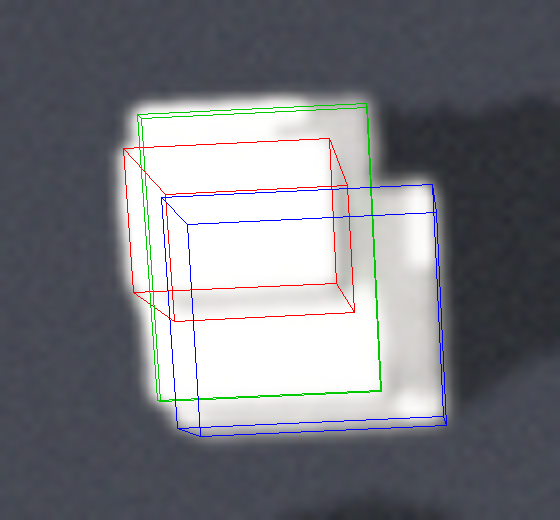

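View pics/ov3.png

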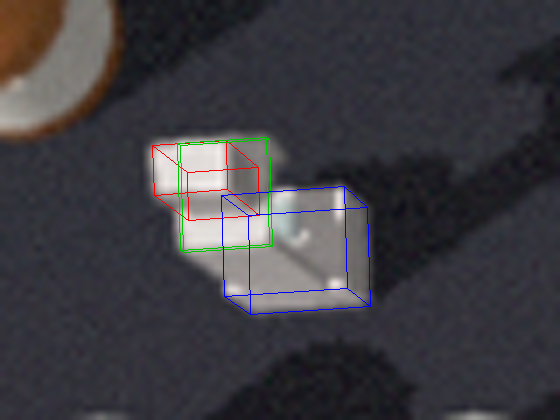

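Candidates for the carrier: the blue hanger at top (188,160), the large aluminium one at (205,341) and the small aluminium one at (197,246). By the description I choose the small one. The overlaid model, at the listed sizes, fits it in the wrist crop at (292,105). Next is the grasp.

Run:
```python
from h import *
e=np.load("est.npz"); c=e["c"]
R=down(c[2])
ctrl.command_gripper(0.6)
ctrl.goto([c[0],c[1],.235],R)
p=ctrl.current_tool_pos();Rr=ctrl.current_eef_rot(); im=ctrl.read_camera("wrist"); cv2.imwrite("pics/w3.png",im); print(p,ctrl.current_t(),ctrl.current_contact_force())
print("exp tab top corners",proj(cam("wrist",Rr,p),to_w(c,[[-.008,.012,.176],[-.008,-.012,.176],[.008,-.012,.176],[.008,.012,.176]])))
```

```text
[0.5393 0.319  0.2352] 5.675 [ 0.1033 -0.4567  0.7215]
exp tab top corners [[304.4452 250.8467]
 [336.039  250.8548]
 [336.2891 230.4224]
 [304.1999 230.4152]]
```

View pics/w3.png

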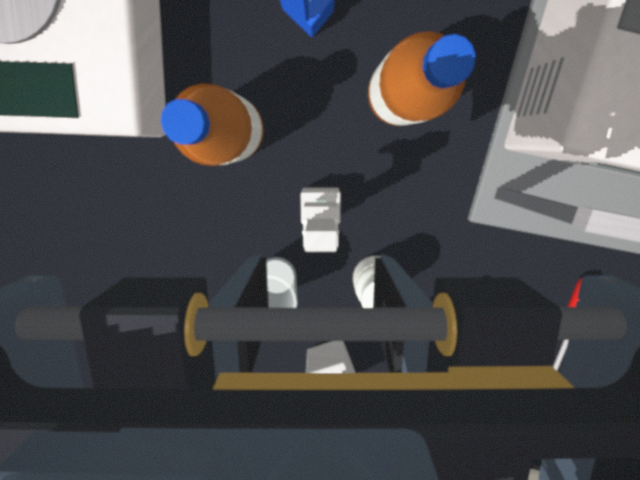

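The tab top sits at x 303–338, y 231–251, midway between the fingers and where I predicted it. I'm going down to grip it.

Run:
```python
from h import *
e=np.load("est.npz"); c=e["c"]
print(ctrl.move_l([c[0],c[1],.138],vel=.12,contact_N=8), ctrl.current_tool_pos(), ctrl.current_contact_force())
ctrl.command_gripper(0.0)
print("w",ctrl.current_grip_width()*.091,ctrl.current_contact_force(),ctrl.current_tool_pos())
ctrl.move_l([c[0],c[1],.16],vel=.1)
ctrl.sleep(.1)
print("w",ctrl.current_grip_width()*.091,ctrl.current_contact_force(),ctrl.current_wrist_torque())
ctrl.move_l([c[0],c[1],.235],vel=.2)
p=ctrl.current_tool_pos();R=ctrl.current_eef_rot(); im=ctrl.read_camera("wrist"); cv2.imwrite("pics/w4.png",im); print(p,ctrl.current_t(),ctrl.current_contact_force())
```

```text
False [0.54   0.3193 0.1389] [ 1.4384 -0.3351  0.2948]
w 0.023923328742660663 [-0.7569 -0.4078  2.8835] [0.5397 0.319  0.1381]
w 0.023820801253654926 [-0.1276 -0.0726 -2.1216] [ 0.0563 -0.0301  0.0439]
[0.5392 0.3189 0.2339] 8.2583 [-0.6165 -0.1993 -2.6366]
```

View pics/w4.png

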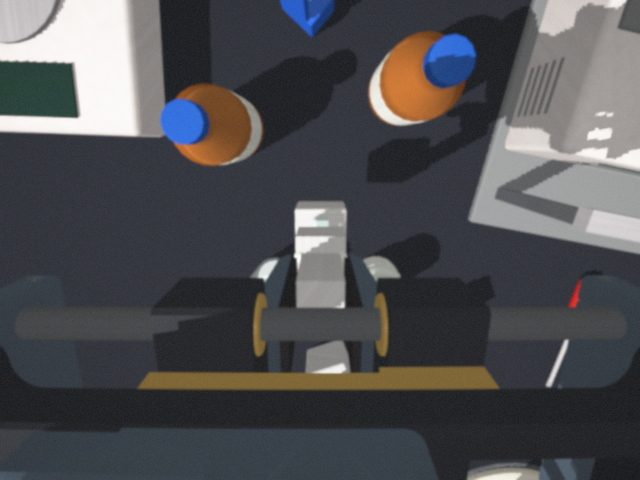

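```bash
cat >> h.py <<'E'
def tw(p,x,y,z): # photometer-local to world
    v=to_w(p,[[x,y,z]])[0]; return v
E
python3 - <<'E'
from h import *
e=np.load("est.npz"); p=e["p"]; c=e["c"]
C=cam("wrist",down(c[2]),[.5392,.3189,.2339])
print("foot pred", proj(C,to_w([.5392,.3189,c[2]],[[.018,.022,.136],[.018,-.022,.136],[.018,.015,.2269],[.018,-.015,.2269]])))
R=down(p[2])
dz=.138
ctrl.move_l(tw(p,-.135,.1,dz+.115),vel=.2,ori=R)
ctrl.move_l(tw(p,-.115,.1,dz+.078),vel=.15,ori=R)
ctrl.sleep(.1)
q=ctrl.current_tool_pos(); print(q,ctrl.current_t(),ctrl.current_contact_force())
for n in ("side","wrist"): cv2.imwrite(f"pics/{n}5.png",ctrl.read_camera(n))
print((np.array(q)-[p[0],p[1],0])@Rz(p[2]))
s=cv2.imread("pics/side5.png")[150:330,200:400]; cv2.imwrite("pics/side5c.png",cv2.resize(s,None,fx=3.3,fy=3.3,interpolation=cv2.INTER_CUBIC))
E
```

```text
foot pred [[294.3253 208.2028]
 [346.2886 208.2264]
 [295.1613 235.8984]
 [345.3216 235.9234]]
[0.5024 0.0787 0.2167] 10.1667 [ 0.3704 -0.0229 -2.0781]
[-0.115   0.1003  0.2167]
```

View pics/side5c.png

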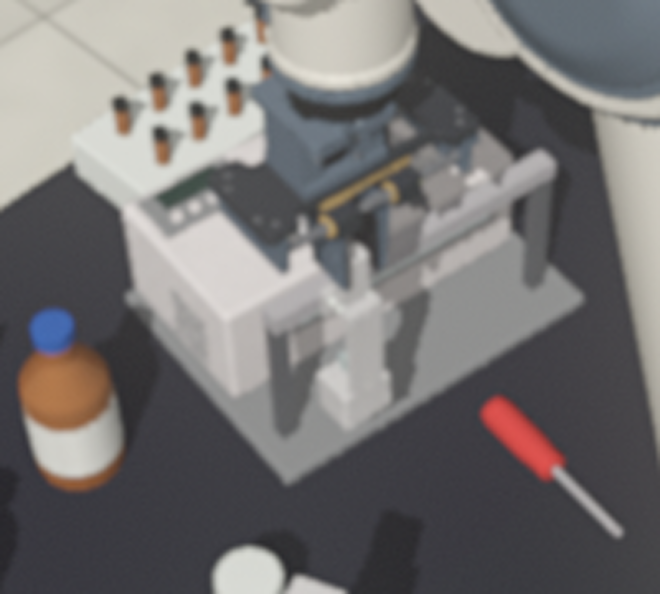

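View pics/wrist5.png

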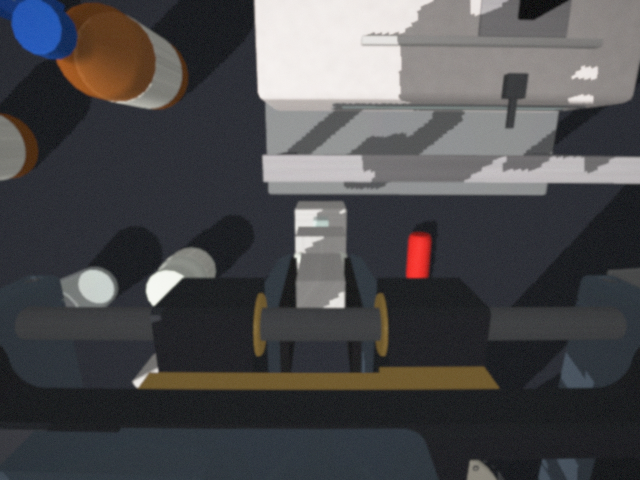

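Run:
```python
from h import *
e=np.load("est.npz"); p=e["p"]
im=cv2.imread("pics/wrist5.png")[140:320,255:385]; s=3.3*1.35
im=cv2.resize(im,None,fx=4,fy=4,interpolation=cv2.INTER_CUBIC)
im=im[:600]
C=cam("wrist",down(p[2]),[.5024,.0787,.2167])
def dr(o,v,col,cl):
    q=(proj(C,to_w(o,v))-[255,140]+.5)*4
    cv2.polylines(im,[q.astype(int).reshape(-1,1,2)],cl,col,1)
o=[.5024,.0787,p[2]]; z=.0787
for x0,x1,y,zz,col in [(-.018,.018,.022,0,(255,0,0)),(-.018,.018,.022,.04,(255,0,0)),(-.018,.018,.015,.131,(0,200,0)),(-.018,.018,.015,.127,(0,200,0)),(-.008,.008,.012,.176,(0,0,255)),(.013,.018,.015,.105,(0,255,255))]:
    dr(o,[[x0,y,zz+z],[x1,y,zz+z],[x1,-y,zz+z],[x0,-y,zz+z]],col,True)
dr(p,[[-.069,.14,.165],[-.069,-.14,.165],[-.051,-.14,.165],[-.051,.14,.165]],(255,0,255),True)
cv2.imwrite("pics/ov5.png",im)
```

```text
(no output)
```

View pics/ov5.png

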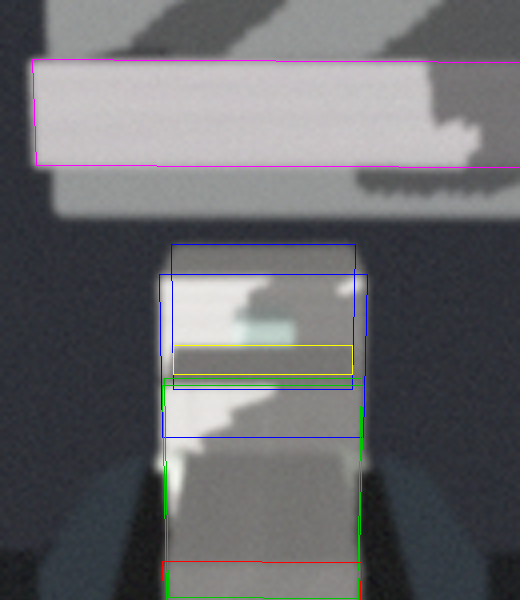

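The wrist overlay shows the hook plate, foot and rail all within about 1 mm of the model, so I'll hook it on.

Run:
```python
from h import *
e=np.load("est.npz"); p=e["p"]; R=down(p[2])
print(ctrl.move_l(tw(p,-.060,.1,.138+.076),vel=.1,contact_N=8),ctrl.current_contact_force())
ctrl.sleep(.1); q=ctrl.current_tool_pos(); print(q,ctrl.current_contact_force())
im=ctrl.read_camera("wrist"); cv2.imwrite("pics/w6.png",im)
cv2.imwrite("pics/w6c.png",cv2.resize(im[140:320,220:420],None,fx=3.3,fy=3.3,interpolation=cv2.INTER_CUBIC))
print(ctrl.current_t())
```

```text
False [ 0.0637 -0.225  -2.1662]
[0.5562 0.0707 0.2141] [-0.5447 -0.6906 -1.9562]
11.1167
```

View pics/w6c.png

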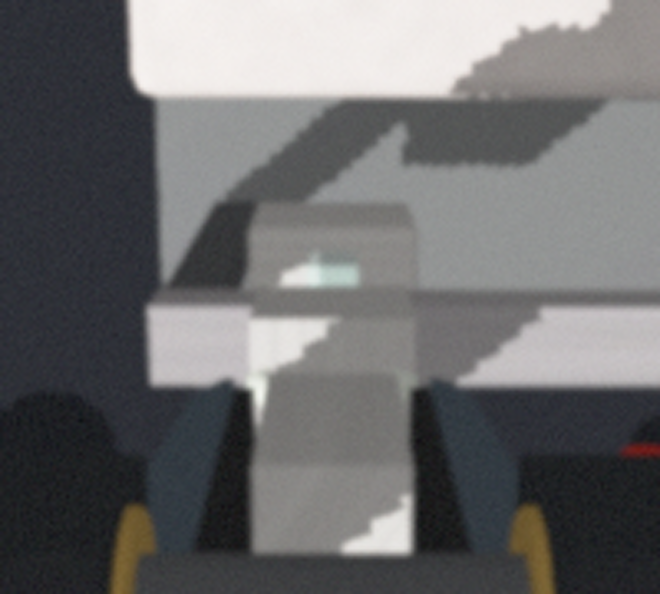

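Run:
```python
from h import *
e=np.load("est.npz"); p=e["p"]
print(ctrl.move_l(tw(p,-.060,.1,.186),vel=.08,contact_N=6),ctrl.current_tool_pos(),ctrl.current_contact_force())
ctrl.sleep(.05)
print(ctrl.move_l(tw(p,-.060,.1,.174),vel=.02,contact_N=2.5),ctrl.current_tool_pos(),ctrl.current_contact_force())
ctrl.sleep(.2); print(ctrl.current_tool_pos(),ctrl.current_contact_force(),ctrl.current_wrist_torque(),ctrl.current_t())
for n in ("side","wrist"): cv2.imwrite(f"pics/{n}7.png",ctrl.read_camera(n))
s=cv2.imread("pics/side7.png")[150:330,200:400]; cv2.imwrite("pics/side7c.png",cv2.resize(s,None,fx=3.3,fy=3.3,interpolation=cv2.INTER_CUBIC))
im=cv2.imread("pics/wrist7.png"); cv2.imwrite("pics/w7c.png",cv2.resize(im[140:320,220:420],None,fx=3.3,fy=3.3,interpolation=cv2.INTER_CUBIC))
```

```text
False [0.5568 0.0707 0.186 ] [ 0.3032 -0.1583 -2.5832]
True [0.5571 0.0707 0.1778] [-1.0179 -0.9687  6.6391]
[0.557  0.0706 0.1778] [0.7781 0.7945 5.8649] [0.0351 0.0699 0.0118] 12.325
```

View pics/side7c.png

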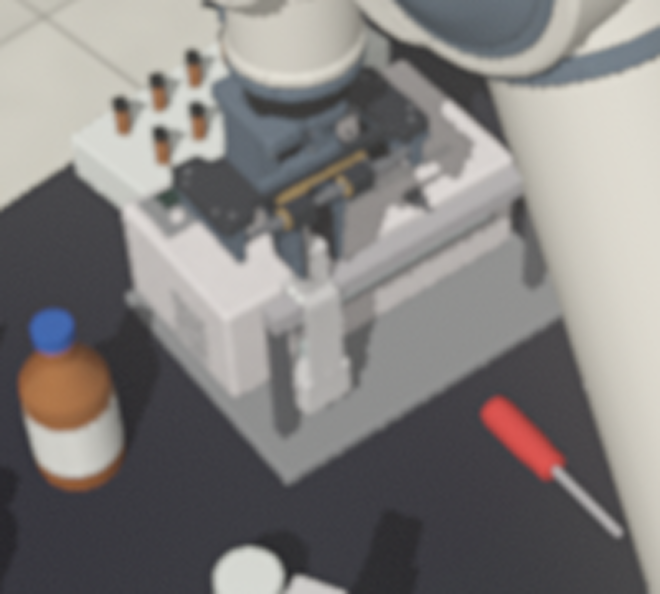

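View pics/w7c.png

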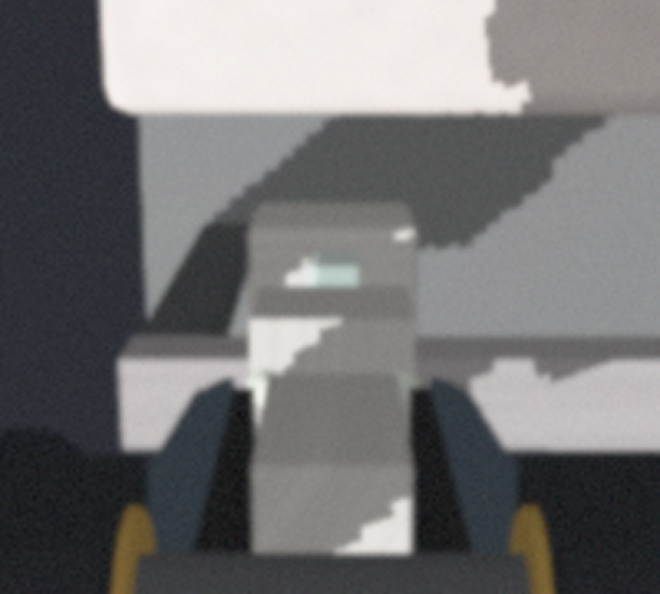

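Seated: the height matches and the tip is behind the rail. I'll ease off the downward push and slide to just short of the mark, then look.

Run:
```python
from h import *
e=np.load("est.npz"); p=e["p"]
q=np.array(ctrl.current_tool_pos()); z=q[2]
ctrl.move_l(tw(p,-.060,.1,.1782),vel=.02); ctrl.sleep(.1)
print(ctrl.current_tool_pos(),ctrl.current_contact_force())
print(ctrl.move_l(tw(p,-.060,.07,.1782),vel=.05,contact_N=10),ctrl.current_contact_force(),ctrl.current_tool_pos())
ctrl.sleep(.05);print(ctrl.current_contact_force(),ctrl.current_wrist_torque(),ctrl.current_t())
```

```text
[0.5568 0.0706 0.178 ] [ 0.6932 -0.5499 -1.8274]
False [-0.1764  0.0321 -2.7525] [0.5527 0.041  0.1782]
[-0.0928 -0.6814 -2.6923] [ 0.0335 -0.0027 -0.032 ] 13.575
```

Run:
```python
from h import *
e=np.load("est.npz"); p=e["p"]
print(ctrl.move_l(tw(p,-.060,.07,.1772),vel=.01,contact_N=1.8)); ctrl.sleep(.1)
z=ctrl.current_tool_pos()[2]; print(z,ctrl.current_contact_force())
ctrl.move_l(tw(p,-.060,.07,z+.0),vel=.01); ctrl.sleep(.05); print(ctrl.current_tool_pos(),ctrl.current_contact_force())
print(ctrl.move_l(tw(p,-.060,-.040,z),vel=.08,contact_N=12)); ctrl.sleep(.1)
q=ctrl.current_tool_pos(); R=ctrl.current_eef_rot(); print(q,ctrl.current_contact_force(),ctrl.current_wrist_torque(),ctrl.current_t())
im=ctrl.read_camera("wrist"); cv2.imwrite("pics/w8.png",im); np.savez("w8.npz",p=q,R=R)
cv2.imwrite("pics/w8c.png",cv2.resize(im[130:310,240:400],None,fx=3.3,fy=3.3,interpolation=cv2.INTER_CUBIC))
```

```text
False
0.17775627987311407 [-1.7413 -0.8816  6.3846]
[0.5528 0.0412 0.1779] [0.0597 0.8877 2.4129]
False
[ 0.5372 -0.068   0.1778] [ 0.1302 -0.6294  4.8715] [-0.1867  0.1396  0.0035] 15.85
```

View pics/w8c.png

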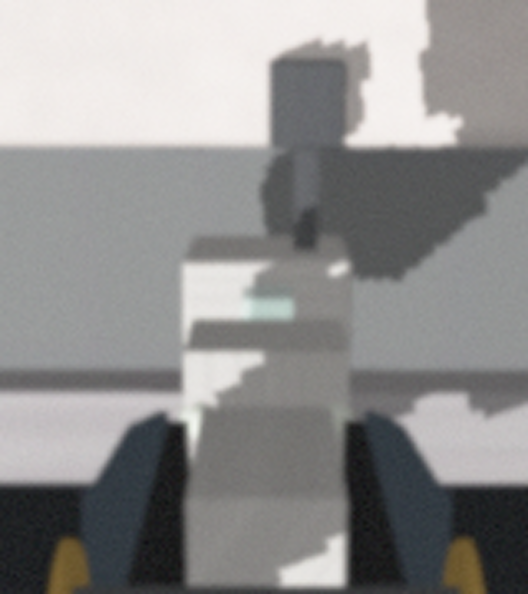

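Run:
```python
from h import *
e=np.load("est.npz"); p=e["p"]; d=np.load("w8.npz"); C=cam("wrist",d["R"],d["p"])
im=cv2.imread("pics/w8.png").astype(int).sum(2)
for r in (150,153,156,160,165,180,185,190,195,200): print(r,im[r,318:348])
loc=lambda u,v,z:(at_z(C,[(u,v)],z)-[p[0],p[1],0])@Rz(p[2])
k=lambda u,v:((u+.5)/3.3+239.5,(v+.5)/3.3+129.5)
print(loc(*k(306,200),.126),loc(*k(306,246),.126),loc(*k(309,62),.128),loc(*k(308.5,140),.128))
print("carrier foot top back z .08",loc(*k(266.5,262),.0795), "tcp",(d["p"]-[p[0],p[1],0])@Rz(p[2]))
```

```text
150 [713 708 681 575 418 337 320 324 323 319 327 316 306 318 309 319 306 314
 312 317 317 310 318 308 308 305 335 387 429 443]
153 [718 711 685 579 430 342 327 322 323 327 330 323 322 322 318 322 322 310
 321 314 326 319 317 313 319 310 331 377 427 441]
156 [720 713 679 575 423 338 323 327 322 320 333 329 312 316 321 319 322 317
 315 323 323 313 314 318 314 315 341 386 424 448]
160 [715 710 680 579 427 340 324 330 328 313 327 322 317 310 315 317 321 319
 316 324 311 319 309 314 309 319 345 410 441 441]
165 [711 707 677 560 424 334 328 316 319 319 319 318 324 319 327 321 313 324
 324 322 318 314 311 318 315 309 356 406 439 443]
180 [452 423 391 354 305 271 260 255 259 266 266 304 314 317 318 314 317 314
 285 263 273 261 259 257 258 252 262 254 258 267]
185 [412 361 309 269 264 259 255 258 256 266 274 307 318 317 321 313 313 304
 288 272 261 263 258 263 249 259 254 257 260 257]
190 [395 330 273 260 255 264 262 262 258 264 282 301 310 323 319 308 323 301
 288 261 256 254 258 263 267 253 264 264 256 253]
195 [440 393 311 269 262 257 250 251 263 265 270 282 266 227 192 188 197 212
 235 254 263 265 255 254 257 259 261 261 254 256]
200 [438 423 382 317 274 282 274 271 277 259 256 222 205 201 194 193 190 207
 244 272 276 273 278 281 269 270 258 260 271 267]
[[-0.0206 -0.0487  0.126 ]] [[-0.0306 -0.0488  0.126 ]] [[ 0.0081 -0.0489  0.128 ]] [[-0.0078 -0.049   0.128 ]]
carrier foot top back z .08 [[-0.0428 -0.0403  0.0795]] tcp [-0.06   -0.0401  0.1778]
```

Run:
```python
from h import *
e=np.load("est.npz"); p=e["p"]
ctrl.move_l(tw(p,-.060,-.0487,.1778),vel=.03)
ctrl.sleep(.1); print(ctrl.current_tool_pos(),ctrl.current_contact_force(),(np.array(ctrl.current_tool_pos())-[p[0],p[1],0])@Rz(p[2]))
ctrl.command_gripper(0.42)
ctrl.sleep(.2); print(ctrl.current_contact_force())
q=ctrl.current_tool_pos(); R=ctrl.current_eef_rot()
im=ctrl.read_camera("wrist"); cv2.imwrite("pics/w9.png",im); np.savez("w9.npz",p=q,R=R)
cv2.imwrite("pics/w9c.png",cv2.resize(im[130:310,240:400],None,fx=3.3,fy=3.3,interpolation=cv2.INTER_CUBIC)); print(ctrl.current_t())
```

```text
[ 0.536  -0.0765  0.1778] [0.0162 0.2777 4.3604] [-0.06   -0.0486  0.1778]
[-0.0541  0.1859 -0.4854]
17.1333
```

View pics/w9c.png

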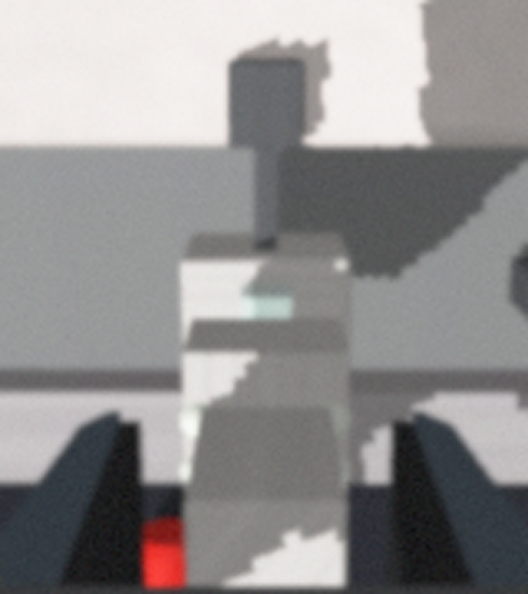

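Released: the contact force is about 0, and the carrier's middle (crop column ~266) lines up with the pointer finger (253–280). Now the shutter.

Run:
```python
from h import *
e=np.load("est.npz"); p=e["p"]
ctrl.move_l(tw(p,-.060,-.0487,.25),vel=.12)
ctrl.move_l(tw(p,.0,-.0495,.25),vel=.15); ctrl.sleep(.1)
q=ctrl.current_tool_pos(); R=ctrl.current_eef_rot()
im=ctrl.read_camera("wrist"); cv2.imwrite("pics/w10.png",im); np.savez("w10.npz",p=q,R=R)
C=cam("wrist",R,q)
for y,z,x0,x1,col in [(.007,.171,.045,.075,(0,0,255)),(.033,.125,.034,.086,(0,255,0))]:
    v=proj(C,to_w(p,[[x0,-.05+y,z],[x1,-.05+y,z],[x1,-.05-y,z],[x0,-.05-y,z]])); cv2.polylines(im,[v.round().astype(int).reshape(-1,1,2)],True,col,1); print(v)
cv2.imwrite("pics/w10o.png",cv2.resize(im[0:300,160:480],None,fx=2,fy=2)); print(ctrl.current_t())
```

```text
[[311.9684 176.7409]
 [311.75   136.5746]
 [330.3534 136.5822]
 [330.0601 176.7493]]
[[284.5804 183.9835]
 [283.0954 124.1382]
 [358.8759 124.1673]
 [357.2855 184.0182]]
18.5833
```

View pics/w10o.png

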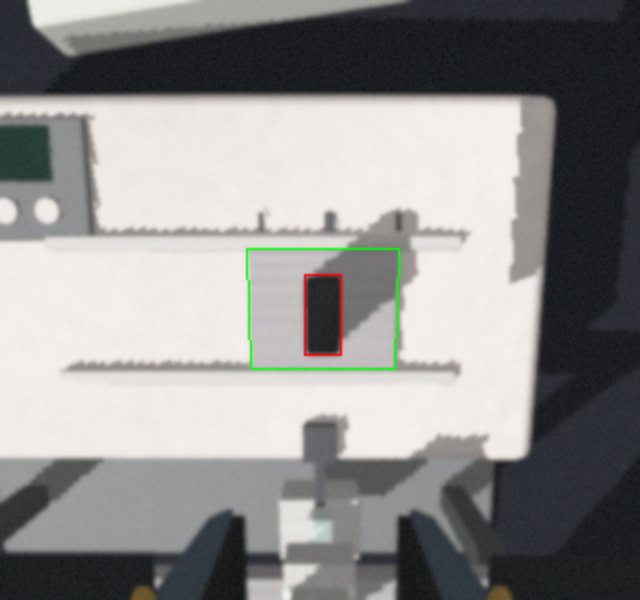

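Run:
```python
from h import *
e=np.load("est.npz"); p=e["p"]
L=lambda:(np.array(ctrl.current_tool_pos())-[p[0],p[1],0])@Rz(p[2])
ctrl.move_l(tw(p,.060,-.050,.22),vel=.15)
print(ctrl.move_l(tw(p,.060,-.050,.149),vel=.1,contact_N=8),L(),ctrl.current_contact_force())
ctrl.command_gripper(0.0); ctrl.sleep(.05)
print(ctrl.current_grip_width()*.091,L(),ctrl.current_contact_force())
y0=L()[1]
ctrl.move_l(tw(p,.060,-.020,.149),vel=.04); ctrl.sleep(.2)
print(ctrl.current_grip_width()*.091,L(),Rz(p[2]).T@np.array(ctrl.current_contact_force()),ctrl.current_t())
q=ctrl.current_tool_pos(); R=ctrl.current_eef_rot()
for n in ("wrist","top","side"): cv2.imwrite(f"pics/{n}11.png",ctrl.read_camera(n))
np.savez("w11.npz",p=q,R=R)
im=cv2.imread("pics/wrist11.png")
cv2.imwrite("pics/w11c.png",cv2.resize(im[80:330,200:440],None,fx=2.4,fy=2.4,interpolation=cv2.INTER_CUBIC))
```

```text
False [ 0.0604 -0.05    0.1497] [-0.762   0.1478 -0.6562]
0.0005425923711286398 [ 0.06  -0.05   0.149] [-0.4895  0.0494 -0.572 ]
0.0006833457856531224 [ 0.06   -0.0202  0.149 ] [-0.0991 -0.5685 -0.9726] 21.9
```

View pics/w11c.png

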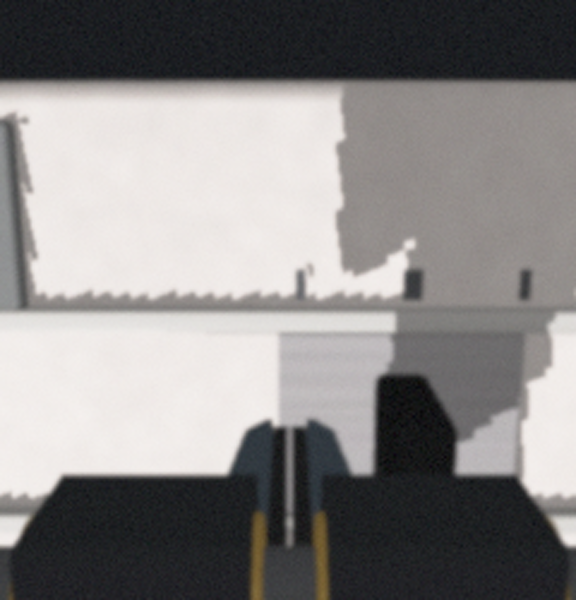

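View pics/top11.png

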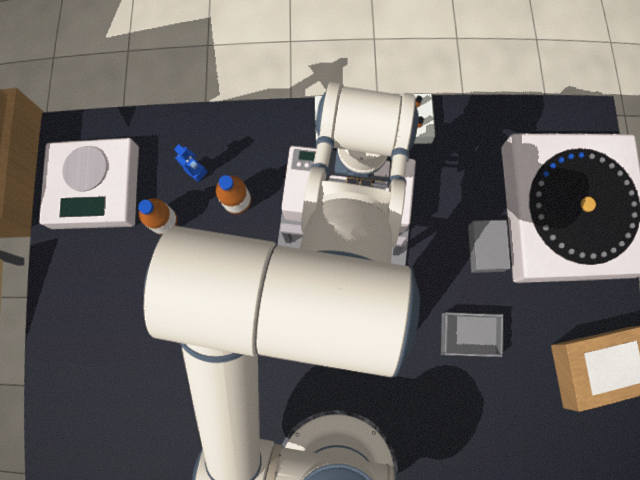

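View pics/side11.png

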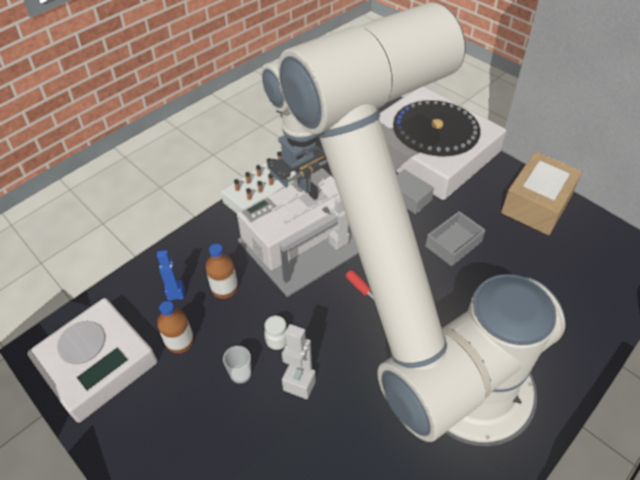

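The gripper closed to 0.5 mm, so it isn't holding the fin. The wrist picture shows the fin still shut, at crop column ~415, right of the fingers. I'll find out why before trying again.

Run:
```python
from h import *
e=np.load("est.npz"); p=e["p"]; d=np.load("w11.npz"); C=cam("wrist",d["R"],d["p"])
im=cv2.imread("pics/wrist11.png")
im=cv2.resize(im,None,fx=2.4,fy=2.4,interpolation=cv2.INTER_CUBIC)
def box(x0,x1,y0,y1,z0,z1,col):
    v=np.array([[x,y,z] for x in(x0,x1) for y in(y0,y1) for z in (z0,z1)]); q=(proj(C,to_w(p,v))+.5)*2.4
    for i in range(8):
        for j in range(i):
            if bin(i^j).count("1")==1: cv2.line(im,tuple(map(int,q[i])),tuple(map(int,q[j])),col,1)
box(.045,.075,-.057,-.043,.125,.171,(0,0,255)); box(.034,.086,-.083,-.017,.120,.125,(0,255,0))
q=(proj(C,to_w(p,[[.06,-.02,.149],[.06,-.02,.168]]))+.5)*2.4; print(q-[480,192])
for t in q: cv2.circle(im,tuple(map(int,t)),4,(255,0,255),1)
cv2.imwrite("pics/ov11.png",im[192:192+600,480:480+576])
print(ctrl.current_grip_width(),d["R"])
```

```text
[[288.7066 453.1599]
 [288.551  482.4902]]
0.007575525060812115 [[-0.1409 -0.001   0.99  ]
 [-0.99   -0.     -0.1409]
 [ 0.0002 -1.     -0.001 ]]
```

View pics/ov11.png

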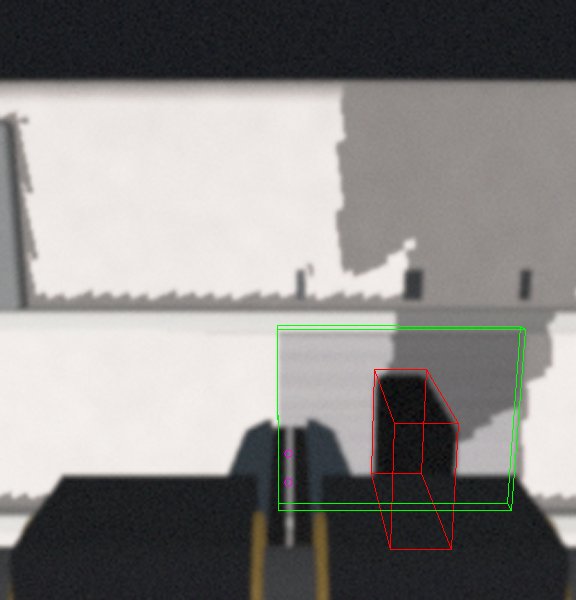

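Run:
```python
from h import *
a=cv2.imread("pics/w10.png"); a=cv2.resize(a[115:190,280:365],None,fx=7,fy=7,interpolation=cv2.INTER_CUBIC); cv2.imwrite("pics/z10.png",a)
b=cv2.imread("pics/wrist11.png"); b=cv2.resize(b[225:300,330:415],None,fx=7,fy=7,interpolation=cv2.INTER_CUBIC); cv2.imwrite("pics/z11.png",cv2.convertScaleAbs(b,alpha=2.5))
s0=cv2.imread("pics/side0.png")[165:235,270:370]; s1=cv2.imread("pics/side11.png")[165:235,270:370]
cv2.imwrite("pics/zs.png",cv2.resize(np.hstack([s0,s1]),None,fx=4,fy=4,interpolation=cv2.INTER_CUBIC))
```

```text
(no output)
```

View pics/z10.png

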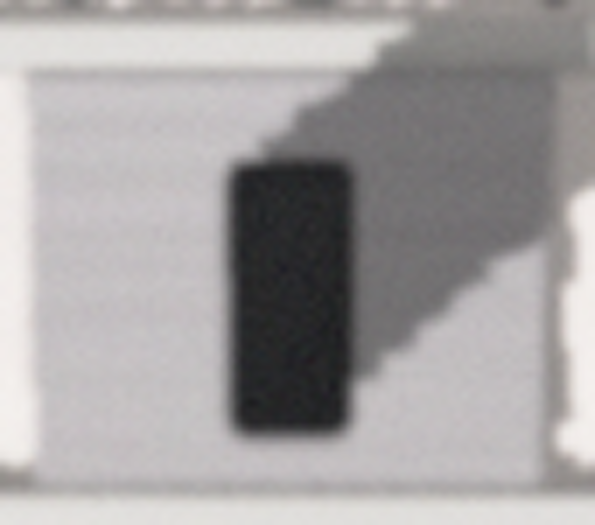

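View pics/z11.png

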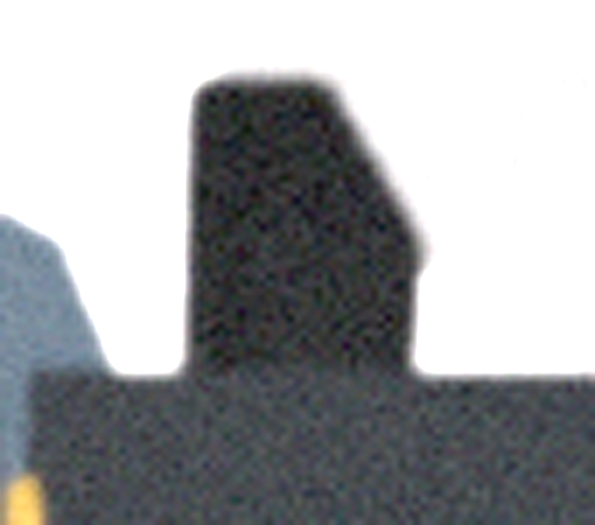

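View pics/zs.png

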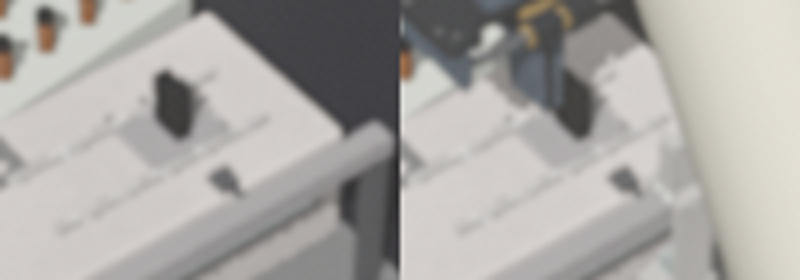

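The fin is intact and where I expected it, so the cause is still unclear. I'll retry a little deeper, with a picture before closing and the width checked as it closes.

Run:
```python
from h import *
e=np.load("est.npz"); p=e["p"]
L=lambda:(np.array(ctrl.current_tool_pos())-[p[0],p[1],0])@Rz(p[2])
ctrl.move_l(tw(p,.060,-.020,.195),vel=.2)
ctrl.command_gripper(0.5)
ctrl.move_l(tw(p,.060,-.050,.195),vel=.15)
cv2.imwrite("pics/w12.png",ctrl.read_camera("wrist"))
print(ctrl.move_l(tw(p,.060,-.050,.142),vel=.1,contact_N=8),L(),ctrl.current_contact_force(),ctrl.current_grip_width())
cv2.imwrite("pics/w13.png",ctrl.read_camera("wrist"))
ctrl.command_gripper(0.10); ctrl.sleep(.1)
print(ctrl.current_grip_width()*.091,L(),ctrl.current_contact_force(),ctrl.current_t())
cv2.imwrite("pics/w14.png",ctrl.read_camera("wrist"))
a=[cv2.imread(f"pics/w{i}.png")[150:350,190:450] for i in (12,13,14)]
cv2.imwrite("pics/w121314.png",np.hstack(a)); cv2.imwrite("pics/w121314.png",cv2.resize(np.hstack(a),(780,200)))
```

```text
False [ 0.0603 -0.0499  0.1424] [-0.401   0.088  -0.1408] 0.4995728048630725
0.01308224789142972 [ 0.0601 -0.05    0.1421] [-0.3984 -1.2101  1.9216] 25.0833
```

View pics/w121314.png

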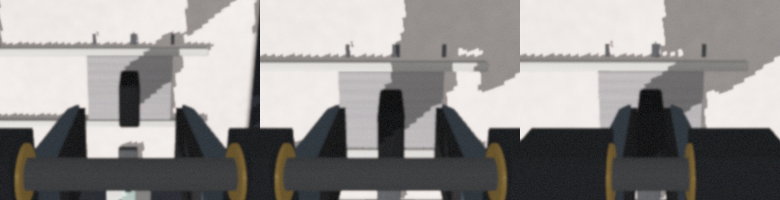

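Run:
```python
from h import *
e=np.load("est.npz"); p=e["p"]
L=lambda:(np.array(ctrl.current_tool_pos())-[p[0],p[1],0])@Rz(p[2])
for i in range(3):
    ctrl.sleep(.15); print(ctrl.current_grip_width()*.091,ctrl.current_contact_force())
for y in (-.045,-.035):
    ctrl.move_l(tw(p,.060,y,.142),vel=.03); ctrl.sleep(.1)
    print(y,ctrl.current_grip_width()*.091,L(),Rz(p[2]).T@np.array(ctrl.current_contact_force()),ctrl.current_t())
cv2.imwrite("pics/w15.png",ctrl.read_camera("wrist")[100:350,190:450])
```

```text
0.013285261196035661 [-0.3639  0.1052  2.9216]
0.013251831005060843 [-0.6268 -0.4794  3.6044]
0.013620831567913258 [-0.9258 -1.2227  4.0386]
-0.045 0.013470284000993227 [ 0.0601 -0.045   0.1421] [-0.814  -3.2505  4.6025] 26.0
-0.035 0.013448735003574913 [ 0.0601 -0.0353  0.1421] [-0.0468 -4.1543  5.2236] 26.5833
```

View pics/w15.png

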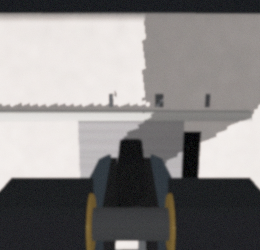

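Run:
```python
from h import *
e=np.load("est.npz"); p=e["p"]
L=lambda:(np.array(ctrl.current_tool_pos())-[p[0],p[1],0])@Rz(p[2])
ctrl.move_l(tw(p,.060,-.0198,.142),vel=.03)
for i in range(3):
    ctrl.sleep(.15); print(ctrl.current_grip_width()*.091,L(),Rz(p[2]).T@np.array(ctrl.current_contact_force()),ctrl.current_t())
q=ctrl.current_tool_pos(); R=ctrl.current_eef_rot(); C=cam("wrist",R,q)
im=ctrl.read_camera("wrist"); cv2.imwrite("pics/w16.png",im)
for n in ("side",): cv2.imwrite(f"pics/{n}16.png",ctrl.read_camera(n))
s=4
a=cv2.resize(im[180:290,230:420],None,fx=s,fy=s,interpolation=cv2.INTER_CUBIC)
def poly(v,col):
    u=(proj(C,to_w(p,v))-[230,180]+.5)*s; cv2.polylines(a,[u.astype(int).reshape(-1,1,2)],True,col,1); print((u/s-.5+[230,180]).round(1).tolist())
for sh in (.03,):
    poly([[.034,-.017+sh,.125],[.086,-.017+sh,.125],[.086,-.083+sh,.125],[.034,-.083+sh,.125]],(0,255,0))
    poly([[.045,-.043+sh,.171],[.075,-.043+sh,.171],[.075,-.057+sh,.171],[.045,-.057+sh,.171]],(0,0,255))
cv2.imwrite("pics/w16o.png",a)
```

```text
0.013311262151121009 [ 0.0601 -0.0205  0.1421] [ 1.2461 -7.0995  4.8203] 27.4417
0.01328207524342267 [ 0.0601 -0.0205  0.1421] [ 0.311  -7.1313  5.4551] 27.5917
0.013756897696701496 [ 0.0601 -0.0205  0.1421] [-1.1937 -5.6443  4.1574] 27.7417
[[269.3, 296.6], [266.1, 219.4], [372.5, 219.4], [369.5, 296.7]]
[[305.8, 314.6], [305.2, 260.4], [333.0, 260.4], [332.5, 314.6]]
```

View pics/w16o.png

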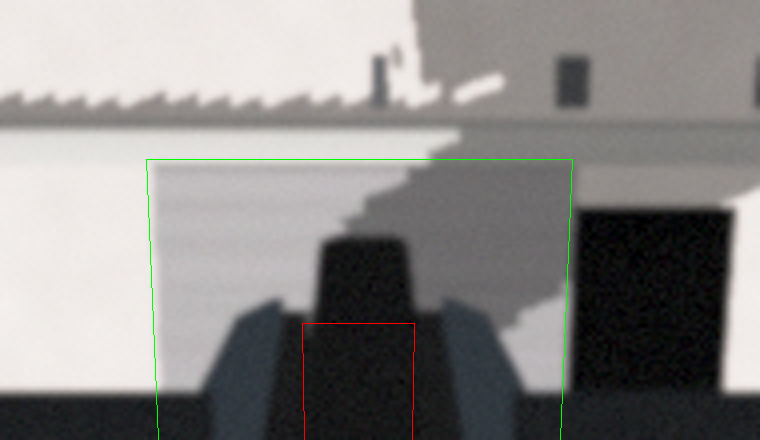

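View pics/side16.png

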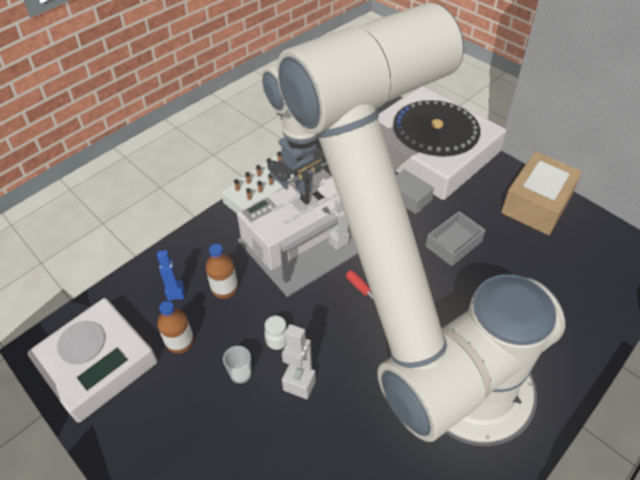

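Run:
```python
from h import *
e=np.load("est.npz"); p=e["p"]; d=np.load("w10.npz"); C10=cam("wrist",d["R"],d["p"])
C16=cam("wrist",down(p[2]),tw(p,.0601,-.0205,.1421))
def edges(im,rows,lo,hi):
    r=im[rows[0]:rows[1],lo:hi].astype(float).sum(2).mean(0); r=cv2.GaussianBlur(r.reshape(1,-1),(0,0),.8)[0]; g=np.gradient(r)
    i=np.argmax(abs(g)); w=abs(g[max(i-2,0):i+3]); return lo+max(i-2,0)+(w*np.arange(len(w))).sum()/w.sum()
a=cv2.imread("pics/w10.png"); b=cv2.imread("pics/w16.png")
loc=lambda C,u,v,z:((at_z(C,[(u,v)],z)-[p[0],p[1],0])@Rz(p[2]))[0]
for n,im,C,rows,L,R in [("10",a,C10,(129,138),(278,292),(350,366)),("16",b,C16,(224,230),(258,276),(364,379))]:
    l=edges(im,rows,*L); r=edges(im,rows,*R); v=sum(rows)/2-.5
    print(n,l,r,loc(C,l,v,.125)[:2],loc(C,r,v,.125)[:2])
m=[edges(b,(197,204),364,372),edges(b,(197,204),373,382)]; print(m,[loc(C16,u,200,.1205)[:2] for u in m])
m=[edges(a,(107,112),320,325),edges(a,(107,112),325,331)]; print(m,[loc(C10,u,109,.1205)[:2] for u in m])
```

```text
10 283.79501798902595 359.0028427735698 [ 0.0786 -0.0174] [ 0.0786 -0.0833]
16 267.9658704345513 373.76519336580435 [0.0815 0.0121] [ 0.0815 -0.0539]
[np.float64(368.78628139319414), np.float64(376.8135934603345)] [array([ 0.0974, -0.0508]), array([ 0.0974, -0.0558])]
[np.float64(321.9136706523435), np.float64(327.7933173324681)] [array([ 0.0989, -0.0508]), array([ 0.0989, -0.0559])]
```

Run:
```python
from h import *
e=np.load("est.npz"); p=e["p"]
L=lambda:(np.array(ctrl.current_tool_pos())-[p[0],p[1],0])@Rz(p[2])
ctrl.move_l(tw(p,.060,-.0192,.142),vel=.02)
for i in range(4):
    ctrl.sleep(.3); print(ctrl.current_grip_width()*.091,L(),Rz(p[2]).T@np.array(ctrl.current_contact_force()),ctrl.current_t())
q=ctrl.current_tool_pos(); C=cam("wrist",ctrl.current_eef_rot(),q)
b=ctrl.read_camera("wrist"); cv2.imwrite("pics/w17.png",b)
def edges(im,rows,lo,hi):
    r=im[rows[0]:rows[1],lo:hi].astype(float).sum(2).mean(0); r=cv2.GaussianBlur(r.reshape(1,-1),(0,0),.8)[0]; g=np.gradient(r)
    i=np.argmax(abs(g)); w=abs(g[max(i-2,0):i+3]); return lo+max(i-2,0)+(w*np.arange(len(w))).sum()/w.sum()
for a in ((258,276),(364,379)):
    u=edges(b,(224,230),*a); print(((at_z(C,[(u,226.5)],.125)-[p[0],p[1],0])@Rz(p[2]))[0])
s=ctrl.read_camera("side"); cv2.imwrite("pics/side17.png",s); cv2.imwrite("pics/s17c.png",cv2.resize(s[150:310,220:380],None,fx=3.7,fy=3.7,interpolation=cv2.INTER_CUBIC))
# carrier overlay check in w10 (after release)
d=np.load("w10.npz"); C=cam("wrist",d["R"],d["p"]); a=cv2.imread("pics/w10.png")
a=cv2.resize(a[200:300,270:370],None,fx=6,fy=6,interpolation=cv2.INTER_CUBIC)
for yy,z,h in ((.022,.04,.022),(.022,.08,.022),(.015,.171,.015)):
    v=[[-.078,-.0488+h,z],[-.042,-.0488+h,z],[-.042,-.0488-h,z],[-.078,-.0488-h,z]]
    cv2.polylines(a,[((proj(C,to_w(p,v))-[270,200]+.5)*6).astype(int).reshape(-1,1,2)],True,(0,0,255),1)
cv2.imwrite("pics/w10d.png",a)
```

```text
0.013496418724442403 [ 0.0601 -0.0199  0.1421] [ 0.4685 -7.182   5.2285] 28.3917
0.013373703065754068 [ 0.0601 -0.0199  0.1421] [ 0.2488 -7.9762  5.653 ] 28.6917
0.013383963147483403 [ 0.0601 -0.02    0.1421] [-0.5609 -7.0816  4.8716] 28.9917
0.013248322629054005 [ 0.0601 -0.0199  0.1421] [ 0.0057 -7.3982  5.3297] 29.2917
[0.0815 0.0126 0.125 ]
[ 0.0815 -0.0533  0.125 ]
```

View pics/s17c.png

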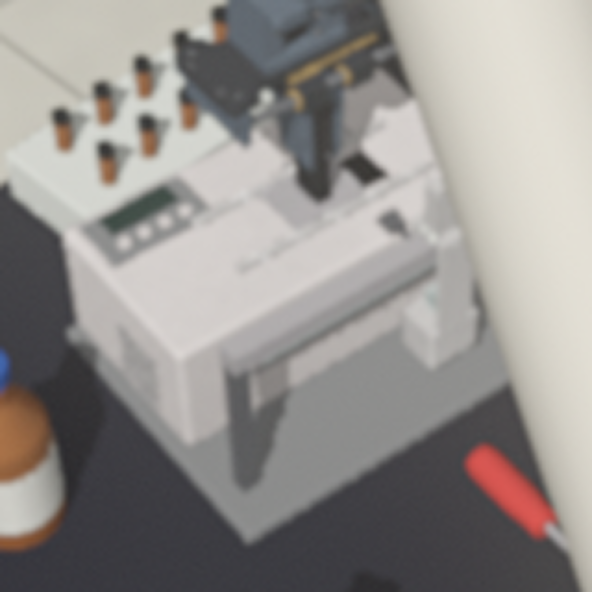

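View pics/w10d.png

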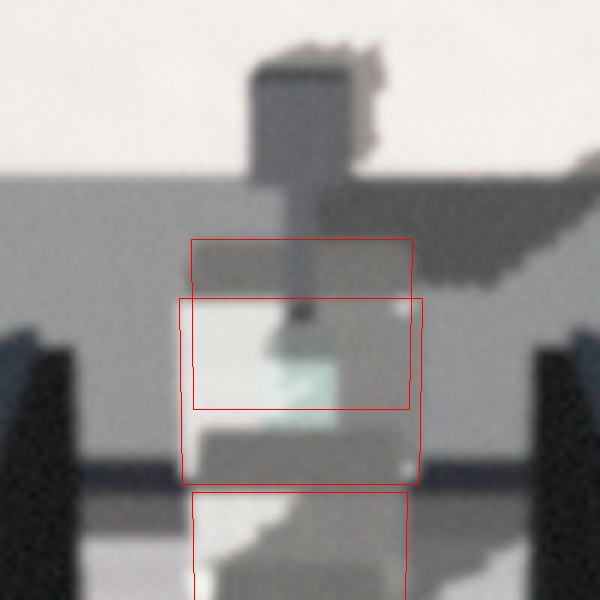

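Run:
```python
from h import *
ctrl.sign_off(); print(ctrl.current_t(),ctrl.current_grip_width()*.091)
```

```text
the job is handed in; nothing more can be done
the job is handed in; nothing more can be done
```

I hooked the small aluminium carrier onto the rail 40 mm in from its left end and slid it along to the pointer. I let go of it there, then drew the shutter to half travel and handed the job in (at about 29 s) with the fingers still gripping the fin.

**Last checks**
- **Carrier:** in the picture taken after release it was about 0.8 mm to the robot's left of the pointer. It was hanging on its own, with about 0 N on the gripper. The last side picture shows it still hanging at the pointer.
- **Shutter:** both plate edges had moved 30.0 mm, with the right edge on the wide middle mark. The hold was steady for about 1 s at 13.4 mm jaw width, with a spring pull of about 7.4 N.
- **Other items:** everything else visible in the last side picture looked in place; I did not measure those positions.

**What didn't go to plan**
- **First grip on the shutter failed:** the fingers closed to 0.5 mm without holding the fin, and I don't know why. I saw the shutter was still shut and gripped again 7 mm deeper, which held.
- **Grip width and upward force:** the width now reads 13.4 mm against the fin's 14 mm. There is also a 5 N upward force on the tool that I can't explain, though it stayed steady.
- **Carrier eased up while sliding:** for the first 30 mm of the slide I had raised it about 0.2–0.4 mm to take the load off, with the hook still over the rail. I then put it back in contact for the rest.

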